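Slide two culture dishes into their microscope stage recesses

ROBOT

A 7-joint arm with a two-finger parallel gripper is mounted at the origin on a cart in front of the work surface, level with it; the furniture and walls round the work are solid. World frame = base frame: x ahead of the robot, y to its left, z up, the work surface at z = 0. Lengths are in m, angles in rad, forces in N, time in s.
With the tool pointing down it reaches from about 0.4 to 0.85 m from the base axis. Payload 10.4 kg.
Tool frame: the origin (TCP) lies at the very end of the fingers, on their centre line; the grasp point (between the pads) lies 19 mm behind it; z points along the fingers, y is the direction in which the jaws open and shut (so a half turn about z gives the same grasp; the last joint's range is limited). The gripper opens to 87 mm and grips with 3 to 60 N. Pads are 19 mm wide; open, the fingers measure 117 mm over their backs; the gripper's body (75 mm by 190 mm) begins 51 mm behind the grasp point.
Start: joints at [1.143, 0.332, -0.065, 1.46, 0.022, 1.35, -0.088], TCP at [0.246, -0.575, 0.223] pointing down, gripper open.
Joint ranges: [-2.6, 2.6], [-0.5, 2.12], [-1.47, 1.34], [0.16, 2.42], [-1.27, 4.41], [0.06, 2.06], [-2.6, 2.6]. Speed limits (rad/s): [2.22, 2.22, 2.79, 2.79, 3.14, 3.14, 3.14].

INTERFACE

Orientations are given as a unit quaternion [x, y, z, w].
In Python, from bench import read_state, camera, close_job, recognise, masks_of gives the robot as it stands.
- The arm moves only by the tool play_rows, never from a script. Its argument "moves" is a list of rows, each a list of 3 entries, a list of its own where there are three numbers: the shift along the tool's x, y, z in cm, then the turn, a rotation vector about the tool's x, y, z in rad, then the finger opening in cm, from 0 to 8.7. In form: [[[dx, dy, dz], [ax, ay, az], jaw], ...]. A call has 1 to 8 rows; each row is the pose to reach, as a shift and turn from the pose commanded when the call began, along the tool's axes at that moment; what a row does not reach only later rows make up. A row lasts 1/8 s, in which the tool goes at most 62.5 mm and 10.7 degrees, less where a joint would pass 70% of its speed; a pose out of reach is approached as far as the arm can. A call with a gripper value outside its range is refused whole. The fingers move at their own pace and stop on an object; "grip_force" is the grip in N (left out, the last holds). Time passes only in rows, so rows that repeat a pose let the fingers close. It gives the time, the measured TCP pose, the force and the opening at its end, in the units of the state.
- read_state(): the state, without advancing time (a new reading comes with each control period).
- camera(name): name is "scene" or "top"; returns a dict with "frame" (384x512x3 uint8, red, green, blue), "intrinsics" (3x3 intrinsics, pixels), "k1" (the pictures are not rectified: a ray, as slopes to the right and down, at radius r is drawn at 1 + k1 r^2 times it, then the intrinsics apply), "camera_from_world" (4x4, takes a point from world to camera coordinates). Camera axes: x right, y down, z forward; pixel columns grow to the right and rows downward; lengths in m; the calibration is good to about 2 mm. A picture is of the moment at which its call begins. There is no depth.
- close_job(): hands the job in, once; it reports no verdict.
Trained networks look in a picture, given as the dict that the camera call returned (one of the last four; its "shot" number tells which), for a name from the list of things; names that differ only in an ending like _2 or _b are one class to them, and where a whole thing is asked for, a point or a joint stands for the part that bears it (a point fixed in the world has none). Each returns a list of dicts, best first, with "conf" (0 to 1); they miss things now and then, are a little off and sometimes report something else, mostly with a low value. They report only what shows in the picture. A call takes as long as a camera call. They do not tell look-alikes from the thing itself.
- recognise(picture, query): "at" ([column, row] in pixels, amid what is visible of it).
- masks_of(picture, query): "region" (384x512 bool, what is visible of it) and "at" ([column, row] in pixels, amid what is visible of it).
The state is a dict: "time": time; "joint_positions": joint angles; "joint_vel": joint speeds; "joint_torque": joint torques, N m; "ee_pos": TCP position; "eef_rot": TCP orientation; "ft_force": force on the tool from outside, world axes, zero at the start; "torque": the same for the moment, N m; "width": finger opening in m.
Only numpy, scipy, OpenCV 4.12 (cv2) and the standard library are available. Lean on these libraries where they do the work, as an engineer would, in place of code of your own. Each camera call takes 0.05 s, during which the arm holds its last target.

TASK

Two lidded culture dishes lie on the dark stage adapter plate. With the fingertips, push the large dish over the plate until it drops into the large round recess, and the small dish until it drops into the small one, so that both sit flat on the recess floors; either may go first. Only push them across the plate, do not pick them up, and leave the post on the plate and the other things around it where they are.

Things in the scene. Friction and masses are not known exactly. Their poses are not given: they have to be found in the camera images.
- adapter: Stage adapter: flat dark metal plate, 190 (its x) x 240 (its y) x 16 mm high, fixed to the desk, no raised border. Origin at the centre of its underside, x away from the robot at yaw 0, y left, z up. Its flat top is 16 mm above the desk; on the far half are two blind round recesses, 6 mm deep, with 1 mm chamfered mouths and grey bare metal floors, a little lighter than the plate.
- large_recess (a point): Centre of the floor of the large recess (diameter 66 mm, floor 10 mm above the desk, 6 mm below the plate's top), at x 40, y 60 mm of the plate.
- small_recess (a point): Centre of the floor of the small recess (diameter 42 mm, floor 10 mm above the desk, 6 mm below the plate's top), at x 40, y -60 mm of the plate.
- large_dish: Large lidded culture dish, white disc with a low rim, diameter 62 mm, 14 mm high, about 40 g, loose on the near half of the plate, left or right. Origin at the centre of its underside, z up. Seated, its top stands 8 mm over the plate.
- small_dish: Small lidded culture dish, white disc with a low rim, diameter 38 mm, 10 mm high, about 20 g, loose on the near half of the plate, on the other side from the large one. Origin at the centre of its underside, z up. Seated, its top stands 4 mm over the plate.
- post: Bystander: small metal post with a wider head, 16 mm diameter, 22 mm high, standing loose on the plate near the middle of its far edge. Origin at the centre of its underside.
- coverslip_box: Bystander: small box with lid, 30 x 30 x 16 mm, loose on the desk left of the plate. Origin at the centre of its underside.
- mount_bottle: Bystander: small brown bottle with a white cap, 27 mm diameter, 62 mm high, loose on the desk left of the plate. Origin at the centre of its underside.
- tweezers: Bystander: metal tweezers, 124 x 12 x 8 mm, lying loose on the desk right of the plate. Origin at the centre of the underside.
- dust_cap: Bystander: black round cap, 36 mm diameter, 12 mm high, loose on the desk right of the plate. Origin at the centre of its underside.
There are look-alikes about, which are no part of the job. Leave any orange look-alike of the large_dish alone.

How it is judged:
At the end, for the whole second after the job is handed in: Each dish lies at rest in the recess of its size: within 5 mm of the recess centre, underside at most 2.2 mm above the recess floor, level within 0.05 rad (horizontal distance between large_dish and large_recess below 0.005 m and z of each of large_dish, small_dish in the frame of adapter below 0.0122 m and angle between each of large_dish, small_dish's own z axis and vertical below 0.05 rad and linear speed of each of large_dish, small_dish below 0.01 m/s and horizontal distance between small_dish and small_recess below 0.005 m); the robot touches nothing.
It fails at once if the large dish is lifted (underside centre more than 6 mm above the plate's top) (z of large_dish in the frame of adapter above 0.022 m).
It fails at once if the small dish is lifted (underside centre more than 6 mm above the plate's top) (z of small_dish in the frame of adapter above 0.022 m).
It fails at once if the post on the plate is moved more than 20 mm (distance of post from where it was at the start of the episode above 0.02 m).
It fails at once if the coverslip box, the bottle, the tweezers or the dust cap is moved more than 20 mm (distance of any of coverslip_box, mount_bottle, tweezers, dust_cap from where it was at the start of the episode above 0.02 m).
It also fails if it takes over 58 s, if anything falls off the work surface, if the arm or the gripper's body presses on something with over 40 N, if the wrist force passes 120 N, or if a joint passes its speed limit or range.

## Working session

There is one attempt and no reset: what is moved stays moved. The work goes in short steps, Python scripts to look and compute and a tool call to move; the robot and the scene stay as the last step left them, time stands still between calls to the robot, and variables do not carry over. Pictures are saved under pics/ and viewed, and the job is handed in when it is done.

Besides the shell and the picture viewer there is one more tool, called after ">>>" as a command line: name --argument value ..., lists and objects as JSON in quotes. play_rows: Moves the arm, as the interface text tells. Its arguments: {"type":"object","properties":{"moves":{"type":"array","items":{"type":"array"}},"grip_force":{"type":"number"}},"required":["moves"]}

```bash
mkdir -p pics; ls; python3 - <<'E'
from bench import *
import cv2,json
s=read_state(); print({k:s[k] for k in('time','ee_pos','eef_rot','width','ft_force')})
for n in('scene','top'):
    c=camera(n); cv2.imwrite(f'pics/{n}0.png',c['frame'][:,:,::-1])
    print(n,c['intrinsics'],c['k1'],c['camera_from_world'])
    for q in ('large_dish','small_dish','adapter','post','large_recess','small_recess'):
        print(q,[(round(r['conf'],2),r['at']) for r in recognise(c,q)])
E
```

```text
pics
{'time': 0.0, 'ee_pos': array([ 0.2459754 , -0.57412981,  0.2217331 ]), 'eef_rot': array([ 9.79586757e-01,  2.01020520e-01, -1.69698722e-04, -7.11835240e-04]), 'width': 0.08702836152609497, 'ft_force': array([0.40707571, 0.54770074, 0.12671749])}
scene [[357.00500142   0.         251.60656894]
 [  0.         357.00500142 192.07801017]
 [  0.           0.           1.        ]] -0.03695568650125826 [[-0.89059192 -0.45471202 -0.00911149  0.46330818]
 [-0.25953496  0.5245688  -0.81084473  0.16700548]
 [ 0.37348044 -0.71976701 -0.5851904   0.71657891]
 [ 0.          0.          0.          1.        ]]
large_dish [(0.93, [329.5, 208.3]), (0.62, [277.0, 191.9]), (0.53, [309.2, 168.0])]
small_dish [(0.47, [260.3, 217.8])]
adapter [(0.97, [248.0, 210.7])]
post [(0.5, [224.2, 193.3])]
large_recess [(0.69, [248.0, 206.9])]
small_recess [(0.7, [247.0, 209.0])]
top [[489.09429284   0.         258.8665657 ]
 [  0.         489.09429284 194.92375998]
 [  0.           0.           1.        ]] -0.18151014662775142 [[ 0.02103337 -0.99968184 -0.01392151 -0.00692994]
 [-0.99539472 -0.01963652 -0.09382838  0.50909745]
 [ 0.09352515  0.01583093 -0.99549105  1.00334896]
 [ 0.          0.          0.          1.        ]]
large_dish [(0.97, [287.5, 277.3]), (0.95, [364.2, 224.1]), (0.71, [284.4, 216.3]), (0.63, [254.3, 189.0])]
small_dish [(0.71, [230.0, 217.6]), (0.64, [187.9, 167.9])]
adapter [(0.68, [254.3, 186.0])]
post [(0.37, [258.7, 189.4])]
large_recess [(0.76, [255.3, 188.2])]
small_recess [(0.69, [254.9, 188.0])]
```

```bash
python3 - <<'E'
import cv2
a=cv2.imread('pics/top0.png')[60:330,120:400]
cv2.imwrite('pics/top0c.png',cv2.resize(a,None,fx=2.2,fy=2.2,interpolation=cv2.INTER_CUBIC)[:600])
E
```

```text
(no output)
```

View pics/top0c.png

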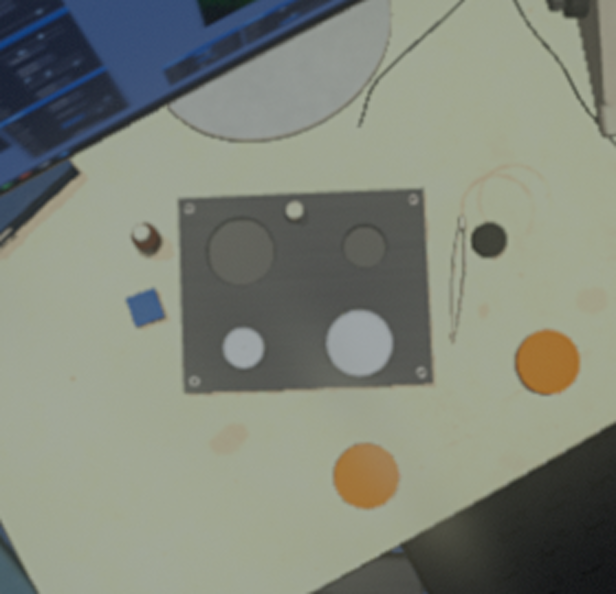

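View pics/scene0.png

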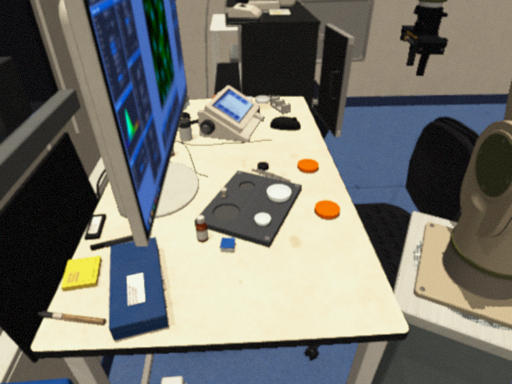

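The top view is clear. The large white dish is near right at about (284,216) px and the small one near left at about (230,218). The large recess is far left at about (230,174), the small one far right at about (286,172), and the post about (254,156). The orange decoys are off the plate. Next I measure these in world coordinates.

```bash
cat > h.py <<'E'
from bench import *
import cv2,numpy as np
from scipy.spatial.transform import Rotation as R
def undist(c,px):
    K=c['intrinsics'];k=c['k1']
    return cv2.undistortPoints(np.float64(px).reshape(-1,1,2),K,np.array([k,0,0,0,0.])).reshape(-1,2)
def world(c,px,z):
    n=undist(c,px);T=c['camera_from_world'];Rm=T[:3,:3];o=-Rm.T@T[:3,3]
    d=np.c_[n,np.ones(len(n))]@Rm
    return o+d*((z-o[2])/d[:,2])[:,None]
def proj(c,P):
    T=c['camera_from_world'];K=c['intrinsics']
    return cv2.projectPoints(np.float64(P).reshape(-1,1,3),cv2.Rodrigues(T[:3,:3])[0],T[:3,3],K,np.array([c['k1'],0,0,0,0.]))[0].reshape(-1,2)
def whites(c,zs=(.030,.026)):
    f=c['frame'].astype(int);m=((f.min(2)>140)&(f.max(2)-f.min(2)<45)).astype(np.uint8)
    return m
def plate(c):
    r=masks_of(c,'adapter')[0]['region'].astype(np.uint8)
    return r
E
python3 - <<'E'
from h import *
c=camera('top'); f=c['frame']
for p in [(284,216),(230,218),(230,174),(286,172),(254,156),(258,190),(240,260)]: print(p,f[p[1],p[0]])
# dark plate
g=cv2.cvtColor(f,cv2.COLOR_RGB2GRAY)
m=np.zeros_like(g);m[130:250,190:330]=(g[130:250,190:330]<125)
cs,_=cv2.findContours(m,cv2.RETR_EXTERNAL,cv2.CHAIN_APPROX_NONE)
ct=max(cs,key=cv2.contourArea); print(cv2.contourArea(ct))
w=world(c,ct.reshape(-1,2),.016)[:,:2]
(cx,cy),(a,b),ang=cv2.minAreaRect(np.float32(w*1000)); print('plate',cx,cy,a,b,ang)
# dishes: bright blobs inside plate
hull=cv2.fillPoly(np.zeros_like(g),[cv2.convexHull(ct)],1)
hull=cv2.erode(hull,np.ones((5,5)))
b_=((g>140)&(hull>0)).astype(np.uint8)
cs,_=cv2.findContours(b_,cv2.RETR_EXTERNAL,cv2.CHAIN_APPROX_NONE)
for q in cs:
    if cv2.contourArea(q)<40: continue
    for z in(.016+.014,.016+.010,.038):
        w=world(c,q.reshape(-1,2),z)*1000
        (x,y),r=cv2.minEnclosingCircle(np.float32(w[:,:2])); e=cv2.fitEllipse(np.float32(w[:,:2])); print(z,q.mean((0,1)),'c',np.round((x,y,r),1),np.round(e[0],1),np.round(e[1],1))
for q in('large_dish','small_dish','tweezers','dust_cap','coverslip_box','mount_bottle'):
    for r in recognise(c,q): print(q,round(r['conf'],2),np.round(world(c,[r['at']],.02)[0],3))
E
```

```text
(284, 216) [158 163 165]
(230, 218) [155 161 162]
(230, 174) [97 98 90]
(286, 172) [95 94 88]
(254, 156) [162 167 150]
(258, 190) [83 84 81]
(240, 260) [160 166 144]
9820.0
plate 516.9443969726562 5.5029296875 190.10101318359375 239.19297790527344 3.480083703994751
0.03 [230.19148936 217.74468085] c [460.   62.   18.1] [459.7  62.2] [34.1 34.7]
0.026000000000000002 [230.19148936 217.74468085] c [460.2  62.3  18.2] [459.9  62.5] [34.3 34.9]
0.038 [230.19148936 217.74468085] c [459.7  61.4  18. ] [459.3  61.6] [33.8 34.5]
0.03 [283.12658228 215.65822785] c [466.6 -47.8  30.1] [466.5 -47.8] [57.7 58.4]
0.026000000000000002 [283.12658228 215.65822785] c [466.8 -47.9  30.2] [466.7 -47.9] [57.9 58.6]
0.038 [283.12658228 215.65822785] c [466.1 -47.5  29.8] [466.1 -47.5] [57.2 57.9]
large_dish 0.96 [ 0.455 -0.225  0.02 ]
large_dish 0.81 [ 0.343 -0.059  0.02 ]
large_dish 0.6 [ 0.465 -0.048  0.02 ]
small_dish 0.69 [0.46  0.066 0.02 ]
small_dish 0.69 [0.563 0.151 0.02 ]
tweezers 0.54 [ 0.466 -0.046  0.02 ]
tweezers 0.52 [ 0.582 -0.141  0.02 ]
dust_cap 0.58 [ 0.578 -0.169  0.02 ]
coverslip_box 0.53 [0.499 0.158 0.02 ]
mount_bottle 0.44 [0.562 0.152 0.02 ]
```

```bash
cat >> h.py <<'E'
def rel(targets,s=None):
    s=s or read_state();p=np.array(s['ee_pos']);r=R.from_quat(s['eef_rot'])
    X=r.as_matrix()[:,0];print('t',round(s['time'],2),'p',np.round(p*1000,1),'yaw',round(np.degrees(np.arctan2(X[1],X[0])),1),'w',round(s['width']*1000,1),'f',np.round(s['ft_force'],1))
    for x,y,z,yaw in targets:
        d=r.inv().apply(np.array([x,y,z])/1000-p)*100
        a=np.radians(yaw)
        rt=R.from_matrix([[np.cos(a),np.sin(a),0],[np.sin(a),-np.cos(a),0],[0,0,-1]])
        print((x,y,z,yaw),'->',np.round(d,2),np.round((r.inv()*rt).as_rotvec(),3))
E
python3 - <<'E'
from h import *
c=camera('top')
a=np.radians(3.48);M=np.array([[np.cos(a),-np.sin(a)],[np.sin(a),np.cos(a)]]);o=np.array([.5169,.0055])
im=cv2.resize(c['frame'][:,:,::-1],None,fx=4,fy=4,interpolation=cv2.INTER_CUBIC)
def circ(ctr,r,z,col):
    t=np.linspace(0,2*np.pi,90);P=np.c_[ctr[0]+r*np.cos(t),ctr[1]+r*np.sin(t),0*t+z]
    cv2.polylines(im,[np.int32(proj(c,P)*4+2)],True,col,1)
for l,r in(((.04,.06),.033),((.04,-.06),.021)):
    w=o+M@np.array(l);print(w*1000);circ(w,r,.016,(0,0,255))
circ((.4667,-.0478),.031,.030,(0,255,0));circ((.460,.0624),.019,.026,(0,255,0))
cv2.imwrite('pics/ov0.png',im[520:1020,720:1340])
rel([(432,-94,120,53.2),(432,-94,30,53.2)])
E
```

```text
[553.18423464  67.8173677 ]
[560.46824917 -51.96135801]
t 1.1 p [ 246.2 -574.5  222.6] yaw 23.2 w 86.6 f [ 0.5  0.7 -0.4]
(432, -94, 120, 53.2) -> [ 36.01 -36.85  10.25] [ 0.     0.    -0.524]
(432, -94, 30, 53.2) -> [ 36.01 -36.85  19.25] [ 0.     0.    -0.524]
```

View pics/ov0.png

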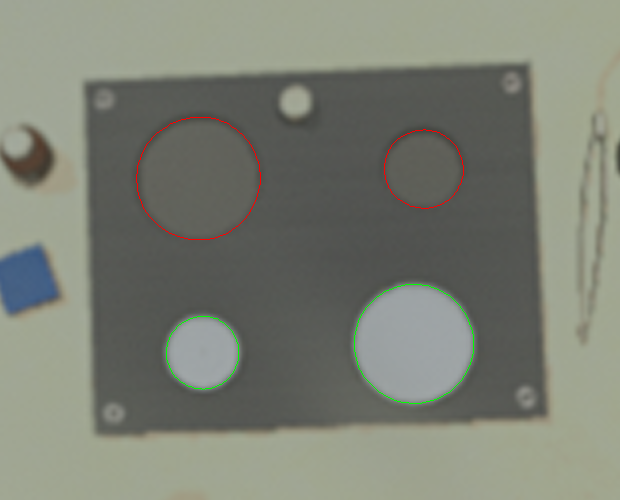

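The projected circles fit both dishes and both recesses well. Moving to the approach pose for the large dish.

>>> play_rows --moves '[[[5,-5,1],[0,0,-0.1],4],[[10,-10,2],[0,0,-0.2],4],[[15,-15,4],[0,0,-0.3],4],[[20,-20,5],[0,0,-0.4],4],[[25,-25,7],[0,0,-0.5],4],[[30,-30,9],[0,0,-0.524],4],[[35,-35,10],[0,0,-0.524],4],[[36,-36.9,10.3],[0,0,-0.524],4]]'

```text
time: 2.1
ee_pos: [0.4245, -0.1165, 0.1243]
eef_rot: [0.894, 0.448, 0.0, 0.0]
ft_force: [0.4, -0.3, 0.3]
width: 0.0399
```

```bash
python3 - <<'E'
from h import *
rel([(432,-94,120,53.2),(432,-94,18.5,53.2)])
E
```

```text
t 2.1 p [ 424.5 -116.5  124.3] yaw 53.2 w 39.9 f [ 0.4 -0.3  0.3]
(432, -94, 120, 53.2) -> [ 2.25 -0.75  0.43] [ 0.001 -0.     0.   ]
(432, -94, 18.5, 53.2) -> [ 2.25 -0.76 10.58] [ 0.001 -0.     0.   ]
```

>>> play_rows --moves '[[[0,0,0],[0,0,0],4],[[0,0,0],[0,0,0],4]]'

```text
time: 2.35
ee_pos: [0.4239, -0.1187, 0.1245]
eef_rot: [0.894, 0.448, -0.0, 0.0]
ft_force: [-0.6, -0.2, -1.1]
width: 0.04
```

```bash
python3 - <<'E'
from h import *
rel([(432,-94,18.5,53.2)])
E
```

```text
t 2.35 p [ 423.9 -118.7  124.5] yaw 53.2 w 40.0 f [-0.6 -0.2 -1.1]
(432, -94, 18.5, 53.2) -> [ 2.47 -0.83 10.6 ] [0. 0. 0.]
```

Settled; the last move was simply rate-limited. Descending.

>>> play_rows --moves '[[[1.5,-0.8,3],[0,0,0],4],[[2.0,-0.8,6],[0,0,0],4],[[2.0,-0.8,9],[0,0,0],4],[[2.0,-0.8,10.55],[0,0,0],4],[[2.0,-0.8,10.55],[0,0,0],4]]'

```text
time: 2.98
ee_pos: [0.4291, -0.0982, 0.0186]
eef_rot: [0.894, 0.447, -0.0, -0.0]
ft_force: [0.6, -0.7, -0.0]
width: 0.0399
```

```bash
python3 - <<'E'
from h import *
u=np.array([.599,.801]);g=np.array([553.2,67.8])
rel([tuple(g-33*u)+(18.5,53.2),tuple(g-40*u)+(18.5,53.2)])
for n in('scene','top'):
    c=camera(n);f=c['frame'][:,:,::-1]
    f=f[150:270,190:340] if n=='scene' else f[130:280,180:340]
    cv2.imwrite(f'pics/{n}1.png',cv2.resize(f,None,fx=4,fy=4,interpolation=cv2.INTER_CUBIC)[:600])
E
```

```text
t 2.98 p [429.1 -98.2  18.6] yaw 53.1 w 39.9 f [ 0.6 -0.7 -0. ]
(np.float64(533.433), np.float64(41.367), 18.5, 53.2) -> [17.43 -0.03 -0.  ] [-0.001  0.    -0.001]
(np.float64(529.24), np.float64(35.76), 18.5, 53.2) -> [16.73 -0.03 -0.  ] [-0.001  0.    -0.001]
```

View pics/scene1.png

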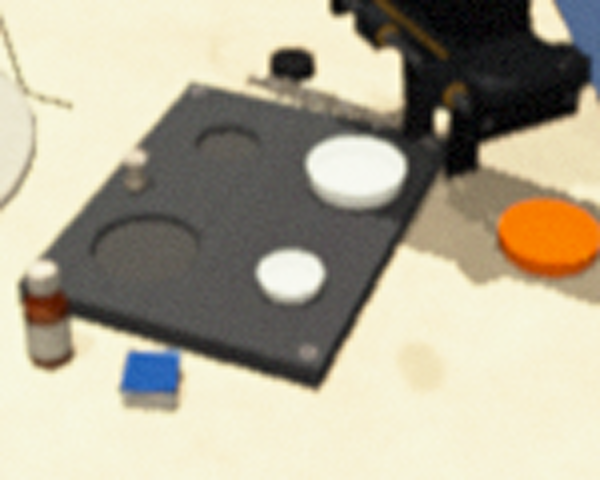

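View pics/top1.png

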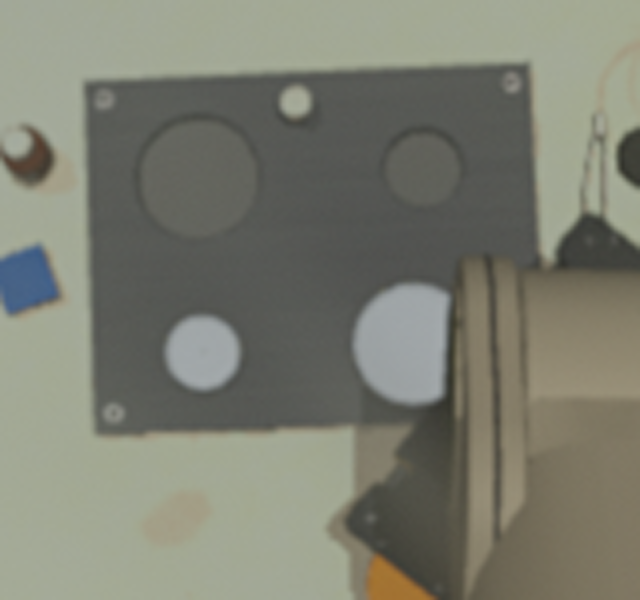

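Fingers are down beside the plate edge behind the large dish, clear of everything. Pushing.

>>> play_rows --moves '[[[1.2,0,0],[0,0,0],4],[[2.2,0,0],[0,0,0],4],[[3,0,0],[0,0,0],4],[[4,0,0],[0,0,0],4],[[5,0,0],[0,0,0],4],[[6,0,0],[0,0,0],4],[[7,0,0],[0,0,0],4],[[8,0,0],[0,0,0],4]]'

```text
time: 4.08
ee_pos: [0.4778, -0.0329, 0.0189]
eef_rot: [0.894, 0.448, -0.0, 0.0]
ft_force: [-0.3, -1.0, 0.0]
width: 0.04
```

```bash
python3 - <<'E'
from h import *
u=np.array([.599,.801]);g=np.array([553.2,67.8])
rel([tuple(g-33*u)+(18.5,53.2)])
for n in('scene','top'):
    c=camera(n);f=c['frame'][:,:,::-1]
    f=f[150:270,190:340] if n=='scene' else f[130:280,180:340]
    cv2.imwrite(f'pics/{n}2.png',cv2.resize(f,None,fx=4,fy=4,interpolation=cv2.INTER_CUBIC)[:600])
E
```

```text
t 4.08 p [477.8 -32.9  18.9] yaw 53.2 w 40.0 f [-0.3 -1.   0. ]
(np.float64(533.433), np.float64(41.367), 18.5, 53.2) -> [9.28 0.01 0.03] [0. 0. 0.]
```

View pics/scene2.png

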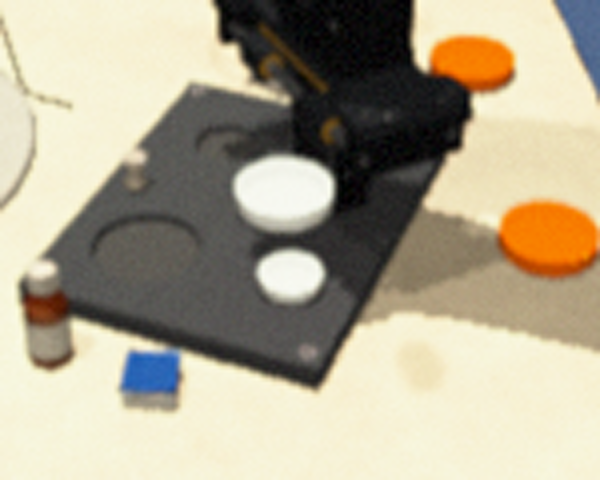

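View pics/top2.png

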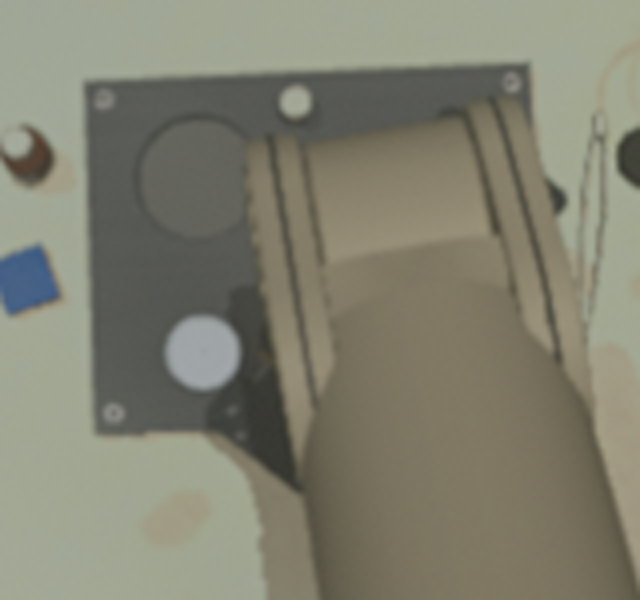

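```bash
cat >> h.py <<'E'
def dishes(c,z=.030,lo=170):
    f=c['frame'].astype(int);m=((f.min(2)>lo)&(f.max(2)-f.min(2)<25)).astype(np.uint8)
    return m
def top_overlay(c,name,items,box,fx=4):
    im=cv2.resize(c['frame'][:,:,::-1],None,fx=fx,fy=fx,interpolation=cv2.INTER_CUBIC)
    for x,y,r,z,col in items:
        t=np.linspace(0,2*np.pi,90);P=np.c_[x+r*np.cos(t),y+r*np.sin(t),0*t+z]/1000
        cv2.polylines(im,[np.int32(proj(c,P)*fx+fx/2)],True,col,1)
    a,b,d,e=[v*fx for v in box];cv2.imwrite(name,im[a:b,d:e])
E
python3 - <<'E'
from h import *
c=camera('scene')
print(world(c,[(261,197)],.03)*1000)
p=np.array([477.8,-32.9]);u=np.array([.599,.801]);q=p+33.2*u;print(q)
top_overlay(c,'pics/ov2.png',[(q[0],q[1],31,30,(0,0,255)),(553.2,67.8,33,16,(0,255,0)),(460,62.4,19,26,(255,0,0))],(170,250,200,320),6)
E
```

```text
[[495.52336718  -3.52713301  30.        ]]
[497.6868  -6.3068]
```

View pics/ov2.png

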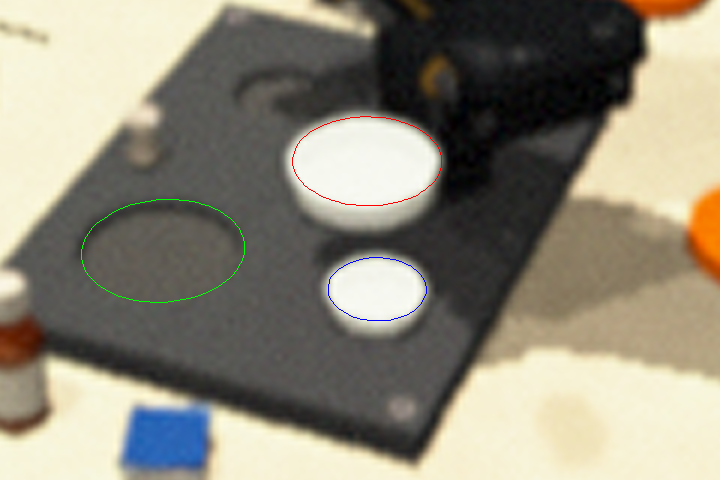

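The model offset matches the picture to about 2 mm, and the dish sits in the finger cradle. Continuing.

>>> play_rows --moves '[[[1,0,0],[0,0,0],4],[[2,0,0],[0,0,0],4],[[3,0,0],[0,0,0],4],[[4,0,0],[0,0,0],4],[[5,0,0],[0,0,0],4],[[6,0,0],[0,0,0],4],[[7,0,0],[0,0,0],4],[[7.5,0,0],[0,0,0],4]]'

```text
time: 5.22
ee_pos: [0.5227, 0.0274, 0.0188]
eef_rot: [0.894, 0.448, 0.0, -0.0]
ft_force: [-1.1, -0.5, 0.2]
width: 0.04
```

>>> play_rows --moves '[[[0.2,0,0],[0,0,0],4],[[0.4,0,0],[0,0,0],4],[[0.6,0,0],[0,0,0],4],[[0.8,0,0],[0,0,0],4],[[1.0,0,0],[0,0,0],4],[[1.2,0,0],[0,0,0],4],[[1.4,0,0],[0,0,0],4],[[1.5,0,0],[0,0,0],4]]'

```text
time: 6.22
ee_pos: [0.5313, 0.0389, 0.0188]
eef_rot: [0.894, 0.448, 0.0, -0.0]
ft_force: [0.3, -0.4, 0.5]
width: 0.0399
```

```bash
python3 - <<'E'
from h import *
u=np.array([.599,.801]);g=np.array([553.2,67.8])
rel([tuple(g-33*u)+(18.5,53.2)])
c=camera('scene')
top_overlay(c,'pics/ov3.png',[(553.2,67.8,31,24,(0,0,255)),(553.2,67.8,33,16,(0,255,0))],(170,250,200,320),6)
E
```

```text
t 6.22 p [531.3  38.9  18.8] yaw 53.2 w 39.9 f [ 0.3 -0.4  0.5]
(np.float64(533.433), np.float64(41.367), 18.5, 53.2) -> [0.32 0.02 0.03] [ 0.    -0.     0.001]
```

View pics/ov3.png

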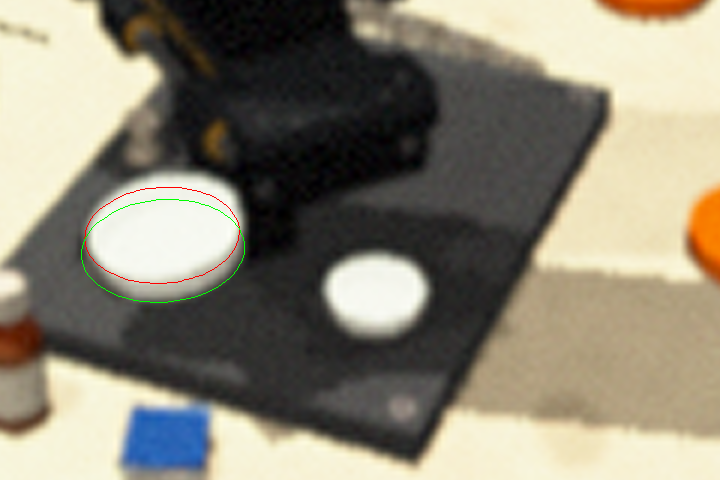

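The dish's leading edge has tipped into the recess and its rear still rides on the rim. A few more millimetres should drop it.

>>> play_rows --moves '[[[0.1,0,0],[0,0,0],4],[[0.2,0,0],[0,0,0],4],[[0.3,0,0],[0,0,0],4],[[0.4,0,0],[0,0,0],4],[[0.4,0,0],[0,0,0],4]]'

```text
time: 6.9
ee_pos: [0.5337, 0.042, 0.0189]
eef_rot: [0.894, 0.448, 0.0, 0.0]
ft_force: [-0.7, 0.1, 0.4]
width: 0.04
```

```bash
python3 - <<'E'
from h import *
u=np.array([.599,.801]);g=np.array([553.2,67.8])
rel([tuple(g-33*u)+(18.5,53.2)])
c=camera('scene')
top_overlay(c,'pics/ov4.png',[(553.2,67.8,31,24,(0,0,255)),(553.2,67.8,33,16,(0,255,0))],(170,250,200,320),6)
E
```

```text
t 6.9 p [533.7  42.   18.9] yaw 53.2 w 40.0 f [-0.7  0.1  0.4]
(np.float64(533.433), np.float64(41.367), 18.5, 53.2) -> [-0.06  0.01  0.04] [ 0. -0.  0.]
```

View pics/ov4.png

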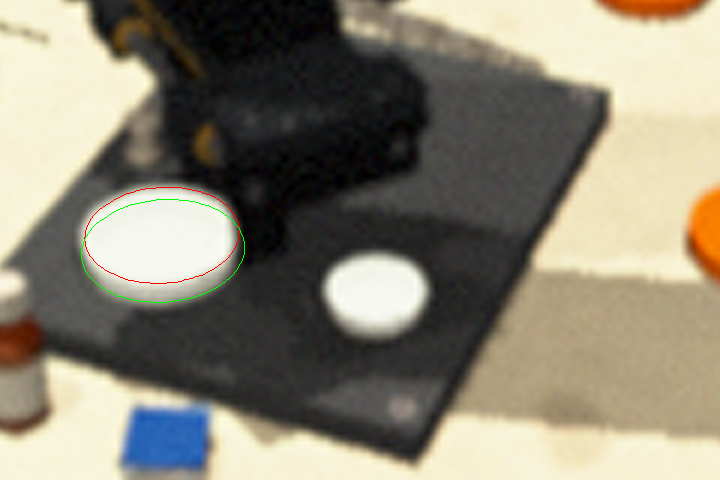

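>>> play_rows --moves '[[[-1,0,0],[0,0,0],4],[[-2.5,0,0],[0,0,0],4],[[-3.5,0,-3],[0,0,0],4],[[-4.5,0,-7],[0,0,0],4],[[-4.5,0,-8],[0,0,0],4],[[-4.5,0,-8],[0,0,0],4]]'

```text
time: 7.7
ee_pos: [0.5067, 0.0051, 0.0992]
eef_rot: [0.894, 0.447, 0.0, 0.001]
ft_force: [-0.5, -0.9, -0.1]
width: 0.0398
```

```bash
python3 - <<'E'
from h import *
rel([(426,101.5,100,-48.7),(426,101.5,100,131.3)]);print(np.round(read_state()['joint_positions'],2))
c=camera('scene')
top_overlay(c,'pics/ov5.png',[(553.2,67.8,31,24,(0,0,255)),(460,62.4,19,26,(255,0,0))],(170,250,200,320),6)
E
```

```text
t 7.7 p [506.7   5.1  99.2] yaw 53.2 w 39.8 f [-0.5 -0.9 -0.1]
(426, 101.5, 100, -48.7) -> [  2.87 -12.24  -0.1 ] [ 1.000e-03 -1.000e-03  1.778e+00]
(426, 101.5, 100, 131.3) -> [  2.87 -12.24  -0.1 ] [ 1.000e-03  1.000e-03 -1.364e+00]
[ 0.45  0.24 -0.61  1.89  0.16  1.06 -0.87]
```

View pics/ov5.png

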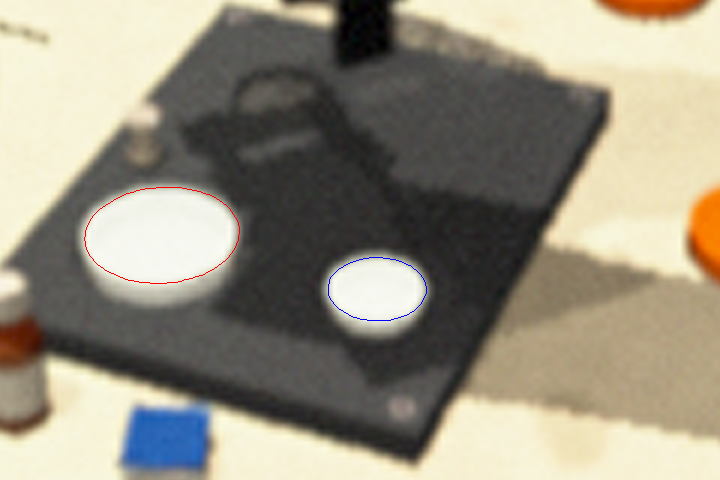

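The large dish now looks seated: the top ellipse matches the seated height of 24 mm and it is level. Next is the small dish.

>>> play_rows --moves '[[[0.4,-1.5,0],[0,0,0.18],2.4],[[0.8,-3,0],[0,0,0.36],2.4],[[1.2,-4.5,0],[0,0,0.54],2.4],[[1.6,-6,0],[0,0,0.72],2.4],[[2,-8,0],[0,0,0.9],2.4],[[2.4,-10,0],[0,0,1.08],2.4],[[2.7,-11.5,0],[0,0,1.26],2.4],[[2.87,-12.2,0],[0,0,1.44],2.4]]'

```text
time: 8.75
ee_pos: [0.4247, 0.1024, 0.0975]
eef_rot: [0.967, -0.255, -0.001, 0.0]
ft_force: [0.7, -0.6, -0.1]
width: 0.0242
```

>>> play_rows --moves '[[[0,0,0],[0,0,0.17],2.4],[[0,0,0],[0,0,0.338],2.4],[[0,0,0],[0,0,0.338],2.4],[[0,0,0],[0,0,0.338],2.4]]'

```text
time: 9.25
ee_pos: [0.4268, 0.0946, 0.0849]
eef_rot: [0.94, -0.34, -0.013, 0.01]
ft_force: [-0.9, 0.1, 0.4]
width: 0.0243
```

```bash
python3 - <<'E'
from h import *
rel([(426,101.5,18.5,-48.7)])
c=camera('scene')
top_overlay(c,'pics/ov6.png',[(460,62.4,19,26,(255,0,0))],(160,260,200,330),6)
E
```

```text
t 9.25 p [426.8  94.6  84.9] yaw -39.8 w 24.3 f [-0.9  0.1  0.4]
(426, 101.5, 18.5, -48.7) -> [-0.39 -0.66  6.63] [0.029 0.015 0.156]
```

View pics/ov6.png

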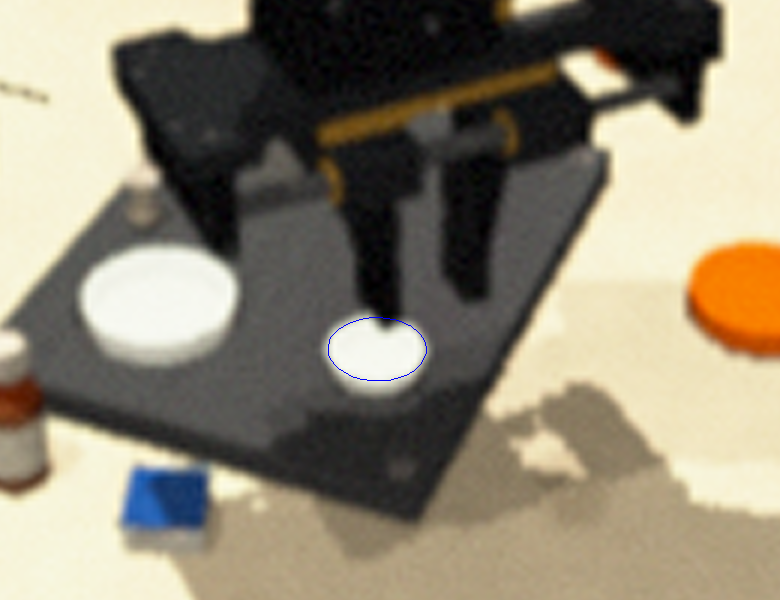

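The arm deviated here, probably from a joint limit. Checking joints.

```bash
python3 - <<'E'
from h import *
s=read_state();print(np.round(s['joint_positions'],2),s['ft_force'],s['torque'])
rel([(426,101.5,100,-48.7),(426,101.5,100,131.3)])
E
```

```text
[-0.56  0.07  0.25  2.08 -0.02  1.02 -2.57] [ 0.14959763 -0.78358698 -0.24445635] [ 0.04842333  0.00065275 -0.02696221]
t 9.3 p [426.7  95.   84.6] yaw -39.8 w 24.1 f [ 0.1 -0.8 -0.2]
(426, 101.5, 100, -48.7) -> [-0.5  -0.41 -1.55] [0.03  0.015 0.156]
(426, 101.5, 100, 131.3) -> [-0.5  -0.41 -1.55] [-0.022  0.044 -2.985]
```

Joint 7 is at its -2.6 limit, so I'll use the equivalent half-turned pose (yaw 131°) with the tool raised first.

>>> play_rows --moves '[[[-0.2,-0.2,-1.5],[0,0,-0.1],2.4],[[-0.5,-0.4,-2],[0,0,-0.28],2.4],[[-0.5,-0.4,-2],[0,0,-0.46],2.4],[[-0.5,-0.4,-2],[0,0,-0.64],2.4],[[-0.5,-0.4,-2],[0,0,-0.82],2.4],[[-0.5,-0.4,-2],[0,0,-1.0],2.4],[[-0.5,-0.4,-2],[0,0,-1.18],2.4],[[-0.5,-0.4,-2],[0,0,-1.36],2.4]]'

```text
time: 10.3
ee_pos: [0.4263, 0.1013, 0.1053]
eef_rot: [0.944, 0.331, -0.016, -0.0]
ft_force: [0.1, 0.3, -0.0]
width: 0.0238
```

```bash
python3 - <<'E'
from h import *
print(np.round(read_state()['joint_positions'],2))
rel([(426,101.5,100,131.3)])
E
```

```text
[-0.52  0.05  0.18  2.06 -0.01  1.07 -1.22]
t 10.3 p [426.3 101.3 105.3] yaw 38.6 w 23.8 f [ 0.1  0.3 -0. ]
(426, 101.5, 100, 131.3) -> [ 0.01 -0.03  0.53] [-0.032  0.014 -1.618]
```

>>> play_rows --moves '[[[0,0,0],[-0.003,0.001,-0.18],2.4],[[0,0,0],[-0.007,0.003,-0.36],2.4],[[0,0,0],[-0.01,0.004,-0.54],2.4],[[0,0,0],[-0.014,0.006,-0.72],2.4],[[0,0,0],[-0.018,0.008,-0.9],2.4],[[0,0,0],[-0.021,0.009,-1.08],2.4],[[0,0,0],[-0.025,0.011,-1.26],2.4],[[0,0,0],[-0.028,0.012,-1.44],2.4]]'

```text
time: 11.3
ee_pos: [0.4262, 0.1013, 0.1053]
eef_rot: [0.491, 0.871, -0.002, -0.0]
ft_force: [0.4, 0.1, 0.4]
width: 0.0243
```

```bash
python3 - <<'E'
from h import *
print(np.round(read_state()['joint_positions'],2))
rel([(426,101.5,100,131.3),(426,101.5,18.5,131.3)])
E
```

```text
[-0.49  0.03  0.15  2.08 -0.    1.04  0.21]
t 11.3 p [426.2 101.3 105.3] yaw 121.1 w 24.3 f [0.4 0.1 0.4]
(426, 101.5, 100, 131.3) -> [ 0.03 -0.01  0.53] [-0.004  0.002 -0.178]
(426, 101.5, 18.5, 131.3) -> [0.05 0.03 8.68] [-0.004  0.002 -0.178]
```

>>> play_rows --moves '[[[0,0,0.5],[-0.004,0.002,-0.178],2.4],[[0,0,3],[-0.004,0.002,-0.178],2.4],[[0,0,6],[-0.004,0.002,-0.178],2.4],[[0,0,8],[-0.004,0.002,-0.178],2.4],[[0,0,8.65],[-0.004,0.002,-0.178],2.4],[[0,0,8.65],[-0.004,0.002,-0.178],2.4]]'

```text
time: 12.05
ee_pos: [0.4265, 0.1011, 0.0195]
eef_rot: [0.415, 0.91, 0.0, -0.0]
ft_force: [-0.5, -0.4, 0.1]
width: 0.0236
```

```bash
python3 - <<'E'
from h import *
u=np.array([.660,-.751]);g=np.array([560.5,-52])
rel([tuple(g-24.2*u)+(18.5,131.3)])
for n in('scene','top'):
    c=camera(n);f=c['frame'][:,:,::-1]
    f=f[150:270,190:340] if n=='scene' else f[130:280,180:340]
    cv2.imwrite(f'pics/{n}7.png',cv2.resize(f,None,fx=4,fy=4,interpolation=cv2.INTER_CUBIC)[:600])
E
```

```text
t 12.05 p [426.5 101.1  19.5] yaw 130.9 w 23.6 f [-0.5 -0.4  0.1]
(np.float64(544.528), np.float64(-33.8258), 18.5, 131.3) -> [-17.93   0.07   0.09] [ 0.001 -0.001 -0.006]
```

View pics/scene7.png

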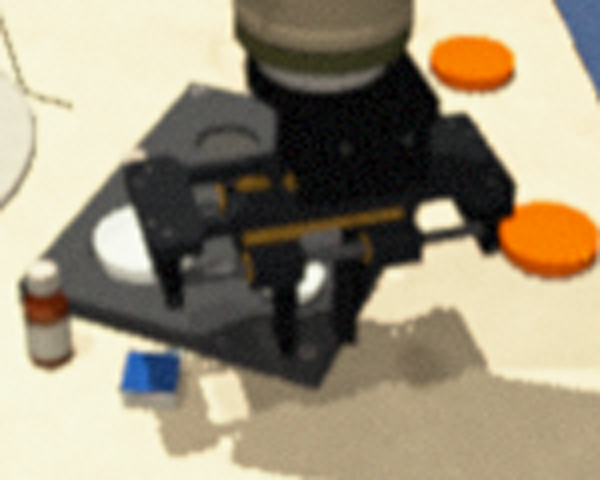

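View pics/top7.png

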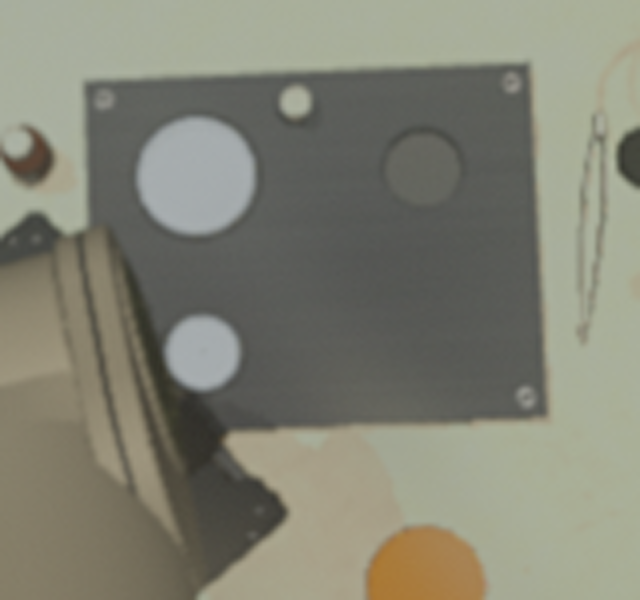

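Large dish is seated and concentric. The small dish is untouched, with the fingers behind it. Pushing along tool -x, slightly lower.

>>> play_rows --moves '[[[-1.2,0,0.1],[0,0,-0.006],2.4],[[-2.2,0.01,0.13],[0,0,-0.006],2.4],[[-3,0.01,0.13],[0,0,-0.006],2.4],[[-4,0.02,0.13],[0,0,-0.006],2.4],[[-5,0.02,0.13],[0,0,-0.006],2.4],[[-6,0.03,0.13],[0,0,-0.006],2.4],[[-7,0.03,0.13],[0,0,-0.006],2.4],[[-8,0.03,0.13],[0,0,-0.006],2.4]]'

```text
time: 13.15
ee_pos: [0.48, 0.0406, 0.0185]
eef_rot: [0.412, 0.911, 0.001, 0.0]
ft_force: [0.3, 1.0, 0.4]
width: 0.024
```

```bash
python3 - <<'E'
from h import *
u=np.array([.660,-.751]);g=np.array([560.5,-52])
s=read_state();rel([tuple(g-24.2*u)+(18.2,131.3)],s)
q=s['ee_pos'][:2]*1000+24.2*u;print(q)
for n in('scene','top'):
    c=camera(n)
    top_overlay(c,f'pics/{n}8.png',[(q[0],q[1],19,26,(0,0,255)),(560.5,-52,21,16,(0,255,0))],(150,270,190,340) if n=='scene' else (130,280,180,340),4)
E
```

```text
t 13.15 p [480.   40.6  18.5] yaw 131.3 w 24.0 f [0.3 1.  0.4]
(np.float64(544.528), np.float64(-33.8258), 18.2, 131.3) -> [-9.85 -0.06  0.03] [ 0.002 -0.    -0.   ]
[495.93937948  22.40525101]
```

View pics/scene8.png

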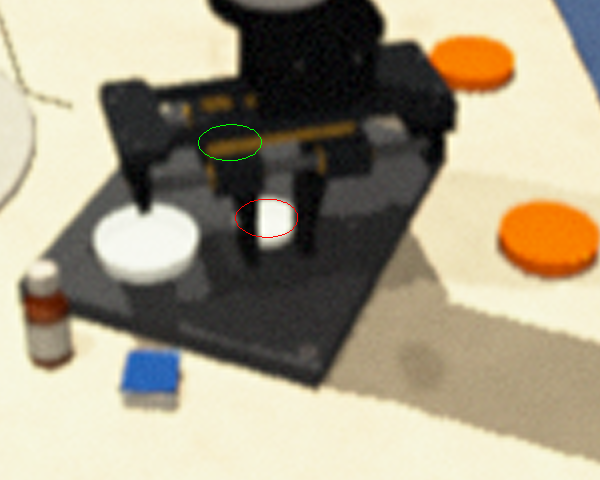

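View pics/top8.png

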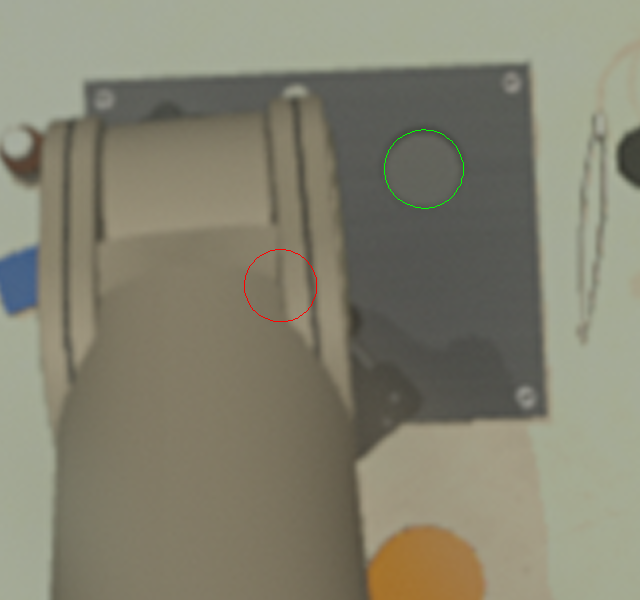

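The dish is where the model puts it, between the fingers. Continuing, then slowing at the recess.

>>> play_rows --moves '[[[-1,-0.01,0.03],[0,0,0],2.4],[[-2,-0.02,0.03],[0,0,0],2.4],[[-3,-0.03,0.03],[0,0,0],2.4],[[-4,-0.04,0.03],[0,0,0],2.4],[[-5,-0.05,0.03],[0,0,0],2.4],[[-6,-0.06,0.03],[0,0,0],2.4],[[-7,-0.06,0.03],[0,0,0],2.4],[[-8,-0.06,0.03],[0,0,0],2.4]]'

```text
time: 14.25
ee_pos: [0.5323, -0.0199, 0.0182]
eef_rot: [0.412, 0.911, 0.001, 0.0]
ft_force: [-0.4, 0.3, -0.8]
width: 0.0242
```

>>> play_rows --moves '[[[-0.3,0,0],[0,0,0],2.4],[[-0.5,0,0],[0,0,0],2.4],[[-0.7,0,0],[0,0,0],2.4],[[-0.9,0,0],[0,0,0],2.4],[[-1.1,0,0],[0,0,0],2.4],[[-1.3,0,0],[0,0,0],2.4],[[-1.5,0,0],[0,0,0],2.4],[[-1.6,0,0],[0,0,0],2.4]]'

```text
time: 15.25
ee_pos: [0.5425, -0.0316, 0.0182]
eef_rot: [0.413, 0.911, 0.001, 0.0]
ft_force: [-0.3, 0.8, 0.5]
width: 0.0237
```

```bash
python3 - <<'E'
from h import *
u=np.array([.660,-.751]);g=np.array([560.5,-52])
s=read_state();rel([tuple(g-24.2*u)+(18.2,131.3)],s)
for n in('scene',):
    c=camera(n)
    top_overlay(c,f'pics/{n}9.png',[(560.5,-52,19,20,(0,0,255)),(560.5,-52,21,16,(0,255,0))],(160,230,210,310),7)
E
```

```text
t 15.25 p [542.5 -31.6  18.2] yaw 131.3 w 23.7 f [-0.3  0.8  0.5]
(np.float64(544.528), np.float64(-33.8258), 18.2, 131.3) -> [-0.3   0.01  0.  ] [ 0.002 -0.    -0.   ]
```

View pics/scene9.png

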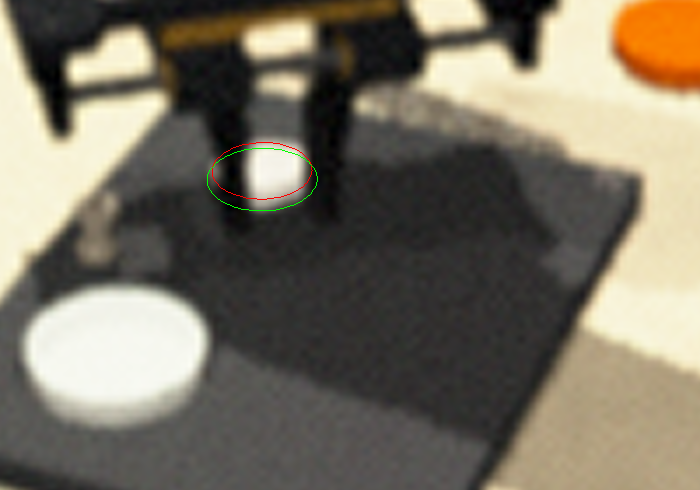

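>>> play_rows --moves '[[[-0.1,0,0],[0,0,0],2.4],[[-0.2,0,0],[0,0,0],2.4],[[-0.3,0,0],[0,0,0],2.4],[[-0.4,0,0],[0,0,0],2.4],[[-0.4,0,0],[0,0,0],2.4]]'

```text
time: 15.92
ee_pos: [0.5451, -0.0345, 0.0182]
eef_rot: [0.413, 0.911, 0.001, 0.0]
ft_force: [0.4, 0.9, -0.4]
width: 0.0243
```

```bash
python3 - <<'E'
from h import *
u=np.array([.660,-.751]);g=np.array([560.5,-52])
s=read_state();rel([tuple(g-24.2*u)+(18.2,131.3)],s)
for n in('scene',):
    c=camera(n)
    top_overlay(c,f'pics/{n}10.png',[(560.5,-52,19,20,(0,0,255)),(560.5,-52,21,16,(0,255,0))],(160,230,210,310),7)
E
```

```text
t 15.93 p [545.1 -34.5  18.2] yaw 131.3 w 24.3 f [ 0.4  0.9 -0.4]
(np.float64(544.528), np.float64(-33.8258), 18.2, 131.3) -> [0.09 0.   0.  ] [ 0.002 -0.    -0.   ]
```

View pics/scene10.png

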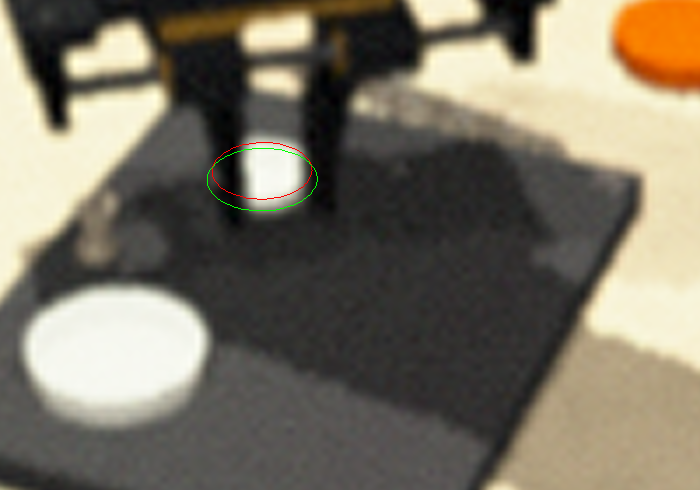

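Too occluded to judge. I'll back off and look.

>>> play_rows --moves '[[[1,0,0],[0,0,0],2.4],[[2.5,0,0],[0,0,0],2.4],[[4,0,-3],[0,0,0],2.4],[[6,0,-7],[0,0,0],2.4],[[9,0,-10],[0,0,0],2.4],[[13,0,-12],[0,0,0],2.4],[[17,0,-13],[0,0,0],2.4],[[17,0,-13],[0,0,0],2.4]]'

```text
time: 16.98
ee_pos: [0.431, 0.096, 0.149]
eef_rot: [0.41, 0.912, 0.002, 0.001]
ft_force: [-0.5, -0.6, 0.0]
width: 0.0241
```

```bash
python3 - <<'E'
from h import *
rel([(544.5,-33.8,18.2,131.3)])
for n in('scene','top'):
    c=camera(n)
    top_overlay(c,f'pics/{n}11.png',[(560.5,-52,19,20,(0,0,255)),(553.2,67.8,31,24,(0,0,255))],(160,250,200,310) if n=='scene' else (135,215,180,330),6)
E
```

```text
t 16.98 p [431.  96. 149.] yaw 131.6 w 24.1 f [-0.5 -0.6  0. ]
(544.5, -33.8, 18.2, 131.3) -> [-17.25  -0.17  13.08] [ 0.003 -0.     0.005]
```

View pics/scene11.png

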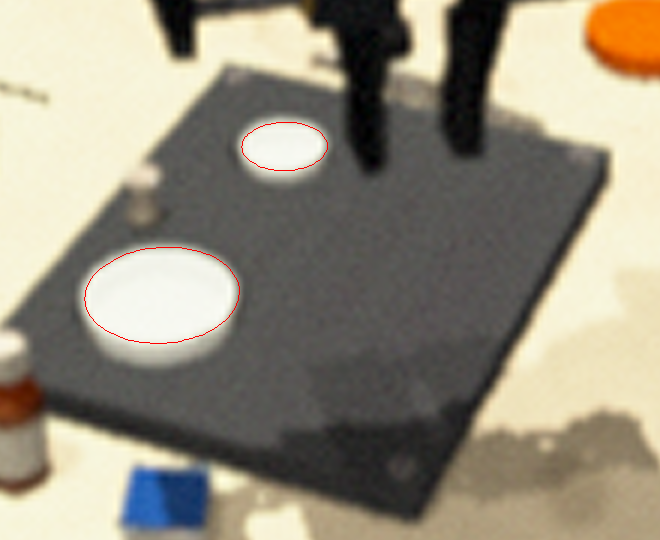

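View pics/top11.png

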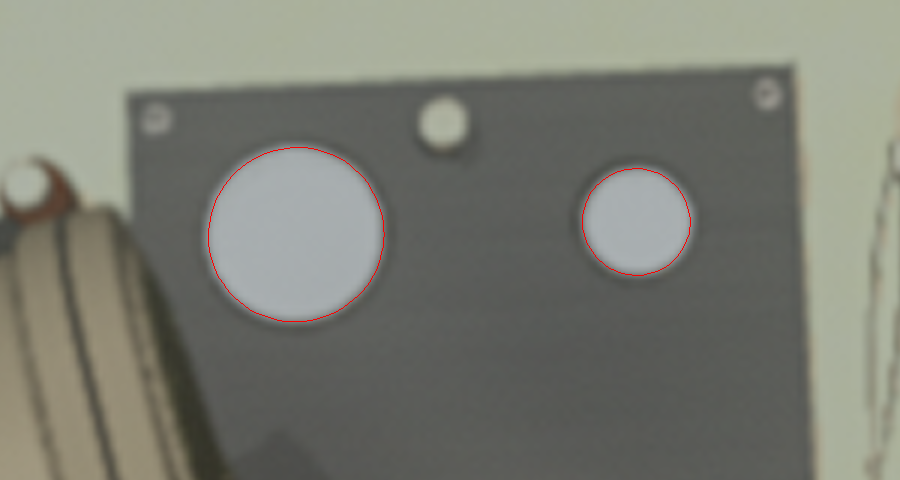

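Both dishes match their seated outlines in both views, and the arm is clear. Handing in.

```bash
python3 -c "
from bench import *
print(close_job())"
```

```text
the job is handed in; nothing more can be done
None
```

I pushed the large dish into the large recess and then the small dish into the small one, using two slightly open fingertips as a cradle. I handed the job in at about 17 s on the robot's clock.

- **Seating:** In the last scene and top pictures, outlines drawn for dishes sitting on the recess floors fell on both dishes to within about 1 mm. That is a visual check; there was no direct measurement of dish height or tilt.
- **Surroundings:** The post looked unmoved in both views, and the bottle and box looked untouched where they showed. I did not measure any of these positions again at the end, and the dust cap was outside the final crops. The arm was about 15 cm up and touching nothing.
- **What went wrong:** Joint 7 reached its range limit while the tool was turning above the plate. The tool tilted slightly and sank about 15 mm, to 85 mm above the desk, without contact. I switched to the half-turned pose and carried on.
- **Verdict:** Handing in gave no verdict.

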